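Fit the notched centring adaptor on the balancer spindle

ROBOT

A 6-joint arm with a two-finger parallel gripper is mounted at the origin on the work surface. World frame = base frame: x ahead of the robot, y to its left, z up, the work surface at z = 0. Lengths are in m, angles in rad, forces in N, time in s.
With the tool pointing down it reaches from about 0.3 to 0.85 m from the base axis. Payload 4.2 kg.
Tool frame: the origin (TCP) lies between the finger pads; the fingertips stand 22 mm ahead of it and the grasp point (between the pads) lies 3 mm ahead of it (bot.tcp_to_tips is the distance from the TCP to the fingertips, in m); z points along the fingers, y is the direction in which the jaws open and shut (so a half turn about z gives the same grasp; the last joint's range is limited). The gripper opens to 91 mm and grips with 3 to 60 N. Pads are 32 mm wide; open, the fingers measure 118 mm over their backs; the gripper's body (76 mm by 178 mm) begins 60 mm behind the grasp point.
Start: joints at [-0.02, 0.32, 1.565, -0, 1.257, -0.02], TCP at [0.575, 0, 0.236] pointing down, gripper open.
Joint ranges: [-3.11, 3.11], [-0.84, 2.01], [0.21, 2.61], [-1.34, 4.49], [0.05, 2.63], [-2.56, 2.56]. Speed limits (rad/s): [2.57, 2.57, 3.14, 3.14, 3.14, 3.14].

INTERFACE

Orientations are given as a rotation vector (axis times angle).
In Python, from station import bot, fingers, planner, eyes, sign_off, sensors gives the robot as it stands. Calls block until the motion is done:
- bot.reach(position, orientation): joint-space move of the TCP to a pose.
- bot.move_l(position, rotation=None, rate=0.15): straight line of the TCP; rotation=None keeps the orientation; rate is the mean speed in m/s.
- bot.movej(angles): joint-space move.
- fingers.release() and fingers.close(force=None): open the fingers fully, or close them until they stop; force is the grip in N (None keeps the last).
- bot.hold(seconds).
- planner.ik(position, orientation): joint angles nearest the present ones, or None.
- eyes.snapshot(name): name is "scene" or "side" or "wrist"; returns (picture, depth): 384x512x3 uint8, blue, green, red; 384x512 float32, m along the optical axis (not along the pixel's ray), 0 where there is no reading.
- eyes.camera_model(name): a dict with "fx", "fy", "cx", "cy" (pixels), "dist" ([k1, k2, p1, p2, k3] as OpenCV has them; the pictures are not rectified), "rvec" (rotation vector, rad) and "tvec" (3), from world to camera coordinates, as OpenCV has them; the wrist camera has in their place "T_tool_cam" (4x4, takes a point from camera to tool coordinates, whose origin is the TCP and whose axes are the flange's). Camera axes: x right, y down, z forward; pixel columns grow to the right and rows downward; lengths in m; the calibration is good to about 2 mm. A picture is of the moment at which its call begins: read the wrist's pose just before it. camera_model takes no time and is no camera call.
A pose or a line that the arm cannot do raises bot.IKError and nothing moves.
- sign_off(): hands the job in, once; it reports no verdict.
Readings, each from a call of its own:
- sensors.read_t(): time.
- sensors.read_qpos(): joint angles.
- sensors.read_joint_vel(): joint speeds.
- sensors.read_joint_efforts(): joint torques, N m.
- sensors.read_ee_pos(): TCP position.
- sensors.read_tool_rot(): TCP orientation.
- sensors.read_ft_force(): force on the tool from outside, world axes, zero at the start.
- sensors.read_ft_torque(): the same for the moment, N m.
- sensors.read_width(): opening from 0.0 (shut) to 1.0 (fully open).
Only numpy, scipy, OpenCV 4.12 (cv2) and the standard library are available. Lean on these libraries where they do the work, as an engineer would, in place of code of your own. Each camera call takes 0.05 s, during which the arm holds its last target.

TASK

Open the dust lid of the spindle housing by lifting its handle until the lid goes past its balance point and stays open by itself. Then take the notched centring adaptor off its sloped peg and put it on the spindle, turning it until its notch finds the drive dog and it sits fully home and flat on the seat; let go of it there, with the lid still open. Do not ram it, and leave the other two adaptors on their pegs and the can and the mallet where they are.

Things in the scene. Friction and masses are not known exactly. Their poses are not given: they have to be found in the camera images.
- housing: Grey open-topped steel box fixed to the bench, 200 (its x) x 180 (its y) x 96 mm high, walls 6 thick, solid inside up to 38. Origin at the centre of its underside, z up. It holds the upright spindle and carries the lid. Position and yaw (up to 0.25 rad either way) differ each time.
- seat (a point): Centre of the spindle's flat round seat (80 mm diameter, 45 above the bench); axes as the housing. On the seat stands one drive dog, a steel block 7 wide (tangential), 12 high, from 28.5 to 40.5 mm from the axis. Its direction is not measured: anywhere within 0.55 rad either side of the housing's +x. See it from above when the lid is open, or find it by feel.
- shaft_tip (a point): Top of the upright shaft in the middle of the seat, 40 mm above it. The shaft is 19 mm diameter up to 29 above the seat, then tapers to 9 at the top. An adaptor lowered at a wrong angle goes over the shaft but stops on the dog, 12 mm above home. The notch passes the dog if within about 0.08 rad. A brake of about 4 N m keeps the spindle (and dog) from turning.
- lid (a joint): Flat aluminium lid (206 x 186 x 5 mm, 0.4 kg) on the housing, hinged along the housing's -y rim (hinge axis = housing x). Angle in rad: 0 closed, grows as the +y edge swings up and over toward -y, stop at 1.9. Let go below about 1.55 it falls shut, beyond about 1.6 it falls open to the stop.
- lid_handle (a point): Grip point in the lid's steel handle, a tab in the lid's plane in the middle of its +y edge: 26 mm wide (along the housing's x: take it by these two sides), 10 thick, standing 46 out from the lid's edge. The point is 30 out from that edge and 216 from the hinge line; 101 above the bench when closed, about 310 when open.
- lid_hinge (a point): Middle of the lid's hinge line, 98 mm above the bench; axes turn with the lid: y from the hinge to the handle, x along the hinge.
- adaptor: Notched adaptor, aluminium, 0.3 to 0.6 kg: flange 84 mm diameter, 14 thick; above it a collar 44 diameter up to total height 44 (grip here); bore 22 right through. One notch 13 wide, open through the flange, cut in from the rim to the collar on its own +x side. Origin on the axis at the underside, z to the collar. Starts on a rack peg, axis 35 degrees off vertical, notch up the slope.
- rack: Sloped grey rack fixed to the bench: face 116 x 336 mm, tilted 35 degrees to look up and to the rack's -x (the robot); face centre 65 above the origin, which is on the bench. Three pegs 16 diameter, 33 long stand square to the face at y -108, 0, +108; each holds an adaptor, in any order. Position and yaw (up to 0.25 rad) differ each time.
- plain: Adaptor like the notched one, but its flange rim is complete, without a notch. On another peg; leave it there. Origin and axes as the adaptor's.
- small: Small adaptor: flange 62 mm diameter, 14 thick, no notch, same collar and height. On the third peg; leave it there. Origin and axes as the adaptor's.
- can: Plain steel can standing on the bench beyond the work, 60 mm diameter, 170 high; leave it alone. Origin at the centre of its underside.
- mallet: Mallet with rubber head and wooden handle, 260 mm long, lying on the bench beyond the housing, about 40 high; leave it alone. Origin at its underside, x along it to the head.

How it is judged:
By the outcome, as a careful person would: the job done as asked, in the order asked, and still so for the second after the job is handed in, with the robot touching nothing.
It also fails if it takes over 67 s, if anything falls off the work surface, if the arm or the gripper's body presses on something with over 40 N, if the wrist force passes 120 N, or if a joint passes its speed limit or range.

## Working session

There is one attempt and no reset: what is moved stays moved. The work goes in short steps, each a Python script; the robot and the scene stay as the last script left them, time stands still between calls to the robot, and variables do not carry over. Pictures are saved under pics/ and viewed, and the job is handed in when it is done.

```bash
ls; mkdir -p pics
python3 - <<'E'
from station import bot, fingers, planner, eyes, sign_off, sensors
import cv2, numpy as np
print(sensors.read_t(), sensors.read_ee_pos(), sensors.read_tool_rot(), sensors.read_width())
for n in ("scene","side","wrist"):
    p,d=eyes.snapshot(n); cv2.imwrite(f"pics/{n}0.png",p); np.savez(f"{n}0.npz",p=p,d=d)
    print(n,eyes.camera_model(n))
E
```

```text
pics
0.0 [5.74537486e-01 5.05192830e-06 2.35147569e-01] [-2.22057595e+00 -2.22053798e+00  1.88440023e-03] 1.0004403688811825
scene {'fx': 455.34718610515245, 'fy': 455.34718610515245, 'cx': 249.80062900267316, 'cy': 187.77585868605996, 'dist': array([-0.02415714,  0.        ,  0.        ,  0.        ,  0.        ]), 'rvec': array([ 1.84275126,  1.56654887, -0.72444643]), 'tvec': array([-0.12729105, -0.3347065 ,  1.60601233])}
side {'fx': 418.100506085611, 'fy': 418.100506085611, 'cx': 255.2283713484458, 'cy': 190.4799320644686, 'dist': array([0.01735501, 0.        , 0.        , 0.        , 0.        ]), 'rvec': array([ 0.50131611, -2.51499283,  1.4277589 ]), 'tvec': array([0.59360063, 0.17655793, 1.06062742])}
wrist {'fx': 268.21648343967905, 'fy': 268.21648343967905, 'cx': 253.61984750249806, 'cy': 186.55860134041956, 'dist': array([0.00048794, 0.        , 0.        , 0.        , 0.        ]), 'T_tool_cam': array([[-4.98766769e-04, -9.62810032e-01, -2.70178816e-01,
         7.63059839e-02],
       [ 9.99999828e-01, -3.96879852e-04, -4.31739178e-04,
        -1.80883379e-04],
       [ 3.08454284e-04, -2.70178985e-01,  9.62810065e-01,
        -1.48763632e-01],
       [ 0.00000000e+00,  0.00000000e+00,  0.00000000e+00,
         1.00000000e+00]])}
```

View pics/scene0.png

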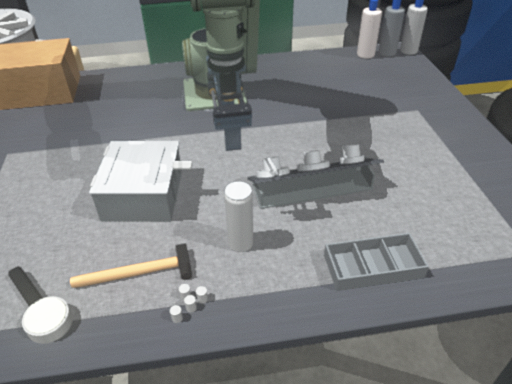

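View pics/side0.png

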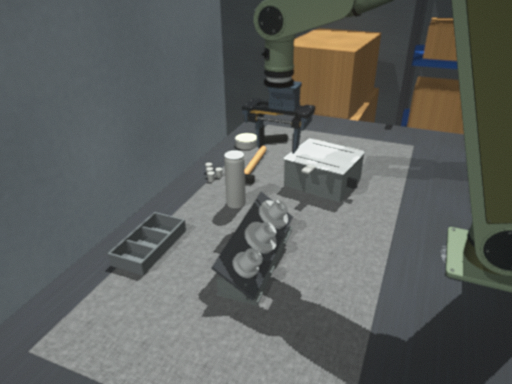

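View pics/wrist0.png

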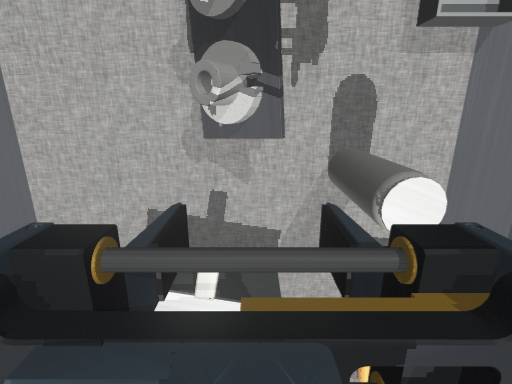

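```bash
cat > h.py <<'E'
from station import bot, fingers, planner, eyes, sign_off, sensors
import cv2, numpy as np
from scipy.spatial.transform import Rotation as R
def T_cw(n, pos=None, rot=None):
    m=eyes.camera_model(n)
    if n=="wrist":
        T=np.eye(4);T[:3,:3]=R.from_rotvec(rot).as_matrix();T[:3,3]=pos
        return m,T@m["T_tool_cam"]
    T=np.eye(4);T[:3,:3]=R.from_rotvec(m["rvec"]).as_matrix();T[:3,3]=m["tvec"]
    return m,np.linalg.inv(T)
def cloud(n,d,pos=None,rot=None):
    m,T=T_cw(n,pos,rot)
    K=np.array([[m["fx"],0,m["cx"]],[0,m["fy"],m["cy"]],[0,0,1]])
    v,u=np.mgrid[:384,:512]
    uv=np.stack([u,v],-1).reshape(-1,1,2).astype(float)
    xy=cv2.undistortPoints(uv,K,m["dist"]).reshape(384,512,2)
    P=np.dstack([xy,np.ones((384,512))])*d[...,None]
    W=P@T[:3,:3].T+T[:3,3]
    W[d<=0]=np.nan
    return W
def snap(n,tag):
    pos=np.array(sensors.read_ee_pos());rot=np.array(sensors.read_tool_rot())
    p,d=eyes.snapshot(n); cv2.imwrite(f"pics/{tag}.png",p); np.savez(f"{tag}.npz",p=p,d=d,pos=pos,rot=rot)
    return p,cloud(n,d,pos,rot)
def load(n,tag):
    z=np.load(f"{tag}.npz"); return z["p"],cloud(n,z["d"],z["pos"] if "pos" in z else None,z["rot"] if "rot" in z else None)
E
python3 - <<'E'
from h import *
z=np.load("wrist0.npz");np.savez("wrist0.npz",p=z["p"],d=z["d"],pos=[.574537,0,.2351476],rot=[-2.220576,-2.220538,.001884])
for n in("scene","side","wrist"):
    p,W=load(n,n+"0")
    print(n)
    if n=="scene":
        for (u,v) in [(136,142),(180,142),(96,190),(165,195),(186,165),(172,165),(240,190),(268,170),(315,158),(352,152),(30,200),(300,330)]: print(u,v,W[v,u].round(3))
    m=(W[...,2]>.085)&(W[...,2]<.108)&(W[...,1]<-.0)&(W[...,0]>.2)&(W[...,0]<.9)&(W[...,1]>-.6)
    q=W[m][:,:2]; print(len(q),q.min(0) if len(q) else 0,q.max(0) if len(q) else 0)
    H=np.full((384,512,3),0,np.uint8);H[m]=255;cv2.imwrite(f"pics/m_{n}.png",H)
    # top down map, 2mm
    img=np.zeros((500,500),np.float32)
    ok=np.isfinite(W[...,2])&(W[...,2]>.01)&(W[...,2]<.2)
    ix=((1.0-W[...,0])/.002);iy=((.5-W[...,1])/.002)
    ok&=(ix>=0)&(ix<500)&(iy>=0)&(iy<500)
    o=np.argsort(W[ok][:,2]); img[ix[ok].astype(int)[o],iy[ok].astype(int)[o]]=W[ok][o][:,2]
    cv2.imwrite(f"pics/td_{n}.png",cv2.applyColorMap((img/.2*255).astype(np.uint8),cv2.COLORMAP_JET))
E
cd pics; python3 -c "
import cv2,numpy as np
a=np.hstack([cv2.imread(f'td_{n}.png')[:,:] for n in('scene','side','wrist')]);cv2.imwrite('td.png',cv2.resize(a[:, :],(0,0),fx=.53,fy=.53,interpolation=cv2.INTER_AREA))"
```

```text
scene
136 142 [ 0.397 -0.239  0.103]
180 142 [ 0.275 -0.129  0.001]
96 190 [ 0.581 -0.326  0.106]
165 195 [ 0.611 -0.166  0.092]
186 165 [ 0.525 -0.11   0.107]
172 165 [ 0.52  -0.145  0.108]
240 190 [0.711 0.002 0.171]
268 170 [0.555 0.092 0.086]
315 158 [0.544 0.216 0.098]
352 152 [0.538 0.315 0.099]
30 200 [ 0.465 -0.536  0.001]
300 330 [ 0.957  0.084 -0.001]
4361 [ 0.3801614  -0.34401997] [ 0.74103732 -0.00141497]
side
1942 [ 0.38115687 -0.34192313] [ 0.68182007 -0.00068551]
wrist
2138 [ 0.44945461 -0.16433836] [ 6.90833463e-01 -1.35009288e-04]
```

View pics/td.png

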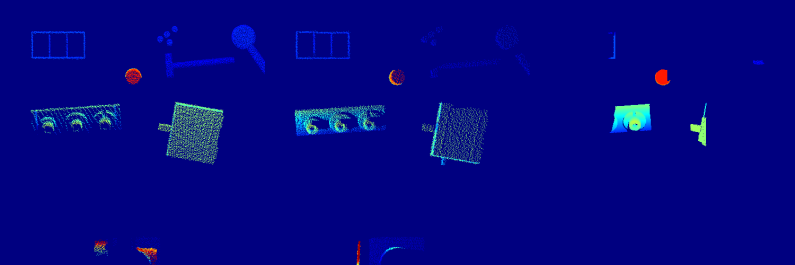

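Run:
```python
from h import *
a=cv2.imread("pics/wrist0.png")[30:135,170:300];b=cv2.imread("pics/side0.png")[185:305,200:320]
cv2.imwrite("pics/crop.png",np.hstack([cv2.resize(a,(390,390),interpolation=cv2.INTER_CUBIC),cv2.resize(b,(390,390),interpolation=cv2.INTER_CUBIC)]))
Q=[]
for n in("scene","side"):
    p,W=load(n,n+"0")
    m=(W[...,2]>.097)&(W[...,2]<.112)&(W[...,1]<-.15)&(W[...,0]>.3)&(W[...,0]<.65)&(W[...,1]>-.4)
    q=W[m]; print(n,len(q),"z",np.median(q[:,2])); r=cv2.minAreaRect(q[:,:2].astype(np.float32)); print(r)
    m=(W[...,2]>.09)&(W[...,2]<.115)&(W[...,1]>-.145)&(W[...,0]>.45)&(W[...,0]<.6)&(W[...,1]<-.06)
    h=W[m]; print("handle",len(h),h.mean(0),h.min(0),h.max(0))
p,W=load("wrist","wrist0")
m=(W[...,2]>.09)&(W[...,2]<.115)&(W[...,1]>-.14)&(W[...,0]>.45)&(W[...,0]<.6)&(W[...,1]<-.06)
h=W[m]; print("handle",len(h),h.mean(0),cv2.minAreaRect(h[:,:2].astype(np.float32)))
```

```text
scene 3728 z 0.10391252532342954
((0.49827682971954346, -0.23735806345939636), (0.18999215960502625, 0.2099948525428772), 79.8375015258789)
handle 208 [ 0.51046511 -0.12529736  0.10486072] [ 0.45187085 -0.1449457   0.09599358] [ 0.53558717 -0.09753098  0.10998766]
side 1520 z 0.10337889963474922
((0.4970957636833191, -0.23509271442890167), (0.1945461928844452, 0.20785735547542572), 79.86116790771484)
handle 161 [ 0.49729868 -0.12555516  0.1021147 ] [ 0.45072962 -0.14488951  0.09014255] [ 0.53214152 -0.09213451  0.10989655]
handle 621 [ 0.51145809 -0.1250067   0.10497448] ((0.49969223141670227, -0.12297994643449783), (0.06473065912723541, 0.0338616743683815), 0.7371978759765625)
```

View pics/crop.png

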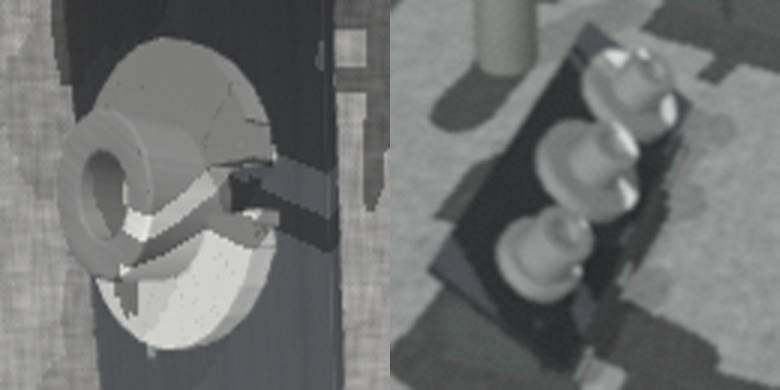

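Run:
```python
from h import *
yaw=-.1773; xh=np.array([np.cos(yaw),np.sin(yaw)]);yh=np.array([-xh[1],xh[0]])
c=np.array([.4977,-.2362])
for n in("scene","side","wrist"):
    p,W=load(n,n+"0")
    m=(W[...,2]>.098)&(W[...,2]<.112)
    q=W[m]; u=(q[:,:2]-c)@xh; v=(q[:,:2]-c)@yh
    print(n)
    for lo,hi in [(.1,.11),(.11,.12),(.12,.13),(.13,.145)]:
        s=(v>lo)&(v<hi)&(abs(u)<.04)
        if s.sum()>3: print(lo,s.sum(),u[s].min().round(4),u[s].max().round(4),np.median(q[s][:,2]).round(4),v[s].max().round(4))
    s=(abs(u)<.13)&(abs(v)<.12)&(abs(q[:,2]-.1039)<.006)&~((v>.088)&(abs(u)<.02))
    if s.sum()<500: continue
    us,vs=u[s],v[s]
    # edge fits
    for nm,a,b,sg in(("+y",us,vs,1),("-y",us,vs,-1),("+x",vs,us,1),("-x",vs,us,-1)):
        bins=np.arange(-.08,.081,.01);e=[(x,(sg*b[(a>=x-.005)&(a<x+.005)]).max()) for x in bins]
        e=np.array(e);k=np.polyfit(e[:,0],e[:,1],1);print(nm,"off",np.median(e[:,1]).round(4),"slope",k[0].round(4))
```

```text
scene
0.1 32 -0.0128 0.0128 0.1062 0.1093
0.11 35 -0.0132 0.0141 0.1064 0.1198
0.12 35 -0.0133 0.0136 0.1063 0.1298
0.13 34 -0.0121 0.0135 0.106 0.14
+y off 0.0931 slope 0.0009
-y off 0.0941 slope 0.0036
+x off 0.1028 slope 0.0033
-x off 0.1029 slope -0.0066
side
0.1 14 -0.0147 0.0107 0.1061 0.1097
0.11 18 -0.014 0.0093 0.1059 0.1198
0.12 14 -0.0153 0.0113 0.1063 0.1299
0.13 34 -0.0162 0.0102 0.1041 0.1443
+y off 0.0963 slope -0.0136
-y off 0.0917 slope -0.0038
+x off 0.0999 slope -0.0291
-x off 0.104 slope -0.0009
wrist
0.1 153 -0.0145 0.0114 0.1057 0.1098
0.11 158 -0.0145 0.0115 0.1057 0.12
0.12 153 -0.0141 0.0114 0.1058 0.13
0.13 32 -0.0101 0.0108 0.106 0.1336Traceback (most recent call last):
  File "<stdin>", line 17, in <module>
    return umr_maximum(a, axis, None, out, keepdims, initial, where)
ValueError: zero-size array to reduction operation maximum which has no identity
```

```bash
cat >> h.py <<'E'
yaw=-.1773; xh=np.array([np.cos(yaw),np.sin(yaw),0]);yh=np.array([-xh[1],xh[0],0]);zz=np.array([0,0,1.])
c=np.array([.4977,-.2362,0])-.001*xh
hinge=c-.093*yh+.098*zz
def lidpose(th,a,extra=0):
    P=hinge+yh*(.216*np.cos(th)-.003*np.sin(th))+zz*(.216*np.sin(th)+.003*np.cos(th))
    Rm=R.from_rotvec(xh*a).as_matrix()@np.column_stack([yh,xh,-zz])
    return P-(.003+extra)*Rm[:,2], R.from_matrix(Rm).as_rotvec()
E
python3 - <<'E'
from h import *
A0,A1=-.4,.6
for th in np.linspace(0,1.75,8):
    p,o=lidpose(th,A0+(A1-A0)*th/1.75); q=planner.ik(p,o); print(th.round(2),p.round(3),None if q is None else np.round(q,2))
p,o=lidpose(0,A0,.09);print(planner.ik(p,o)); print(sensors.read_t())
p,o=lidpose(1.75,A1,.1);print(p,planner.ik(p,o))
E
```

```text
0.0 [ 0.519 -0.114  0.104] [-0.01  0.41  1.86 -0.48  0.99  0.46]
0.25 [ 0.517 -0.122  0.157] [-0.1   0.33  1.79 -0.3   1.06  0.23]
0.5 [ 0.514 -0.142  0.207] [-0.22  0.27  1.71 -0.12  1.15  0.  ]
0.75 [ 0.508 -0.174  0.25 ] [-0.37  0.25  1.62  0.03  1.27 -0.2 ]
1.0 [ 0.5   -0.216  0.284] [-0.52  0.27  1.52  0.16  1.41 -0.38]
1.25 [ 0.492 -0.264  0.307] [-0.67  0.32  1.42  0.28  1.55 -0.52]
1.5 [ 0.482 -0.317  0.316] [-0.8   0.41  1.31  0.37  1.69 -0.62]
1.75 [ 0.473 -0.37   0.312] [-0.91  0.52  1.2   0.45  1.83 -0.7 ]
[ 0.05378011  0.33547935  1.73959734 -0.4197081   1.19506841  0.41240033]
0.15
[ 0.46274433 -0.42561543  0.39501579] [-0.9628333   0.57430001  0.89607321  0.47245337  2.07150596 -0.64034925]
```

Run:
```python
from h import *
A0,A1=-.4,.6
p,o=lidpose(0,A0,.09); bot.reach(p,o)
p,o=lidpose(0,A0); bot.move_l(p,o,rate=.12)
print(sensors.read_t(),sensors.read_ft_force())
fingers.close(12)
print(sensors.read_t(),sensors.read_ft_force(),sensors.read_width()*91)
for i,th in enumerate([.08,.2]):
    p,o=lidpose(th,A0+(A1-A0)*th/1.75); bot.move_l(p,o,rate=.15); print(sensors.read_t(),np.round(sensors.read_ft_force(),1),sensors.read_width()*91)
snap("scene","s1")
```

```text
1.5583 [ 0.10082082 -0.52304727  0.4817792 ]
2.5667 [ 0.68371077 -1.21659507 -0.31612181] 25.73239030485168
2.8333 [ 1.3  0.6 -1.8] 25.447410638418564
3.1583 [ 1.3  0.8 -1.1] 25.867641831651326
```

View pics/s1.png

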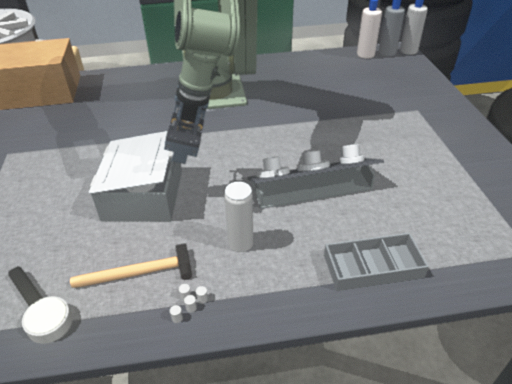

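The lid is lifting with the gripper: its near-handle edge (about (172,135)) is raised above the box. I'll continue the arc.

Run:
```python
from h import *
A0,A1=-.4,.6
for th in np.arange(.35,1.76,.2):
    p,o=lidpose(th,A0+(A1-A0)*th/1.75); bot.move_l(p,o,rate=.15); print(round(th,2),sensors.read_t(),np.round(sensors.read_ft_force(),1),round(sensors.read_width()*91,1))
snap("scene","s2")
```

```text
0.35 3.575 [ 0.3  0.6 -0.5] 25.9
0.55 4.0167 [ 1.7  0.4 -0.3] 25.3
0.75 4.4583 [1.  0.1 0.4] 26.0
0.95 4.9 [ 1.2 -0.6 -0.9] 25.8
1.15 5.3417 [ 0.8 -1.4 -1.1] 26.0
1.35 5.7833 [ 1.7 -1.2 -3.7] 26.1
1.55 6.225 [ 1.8 -2.  -3.8] 26.4
1.75 6.6667 [ 3.6  0.  -5.4] 26.0
```

View pics/s2.png

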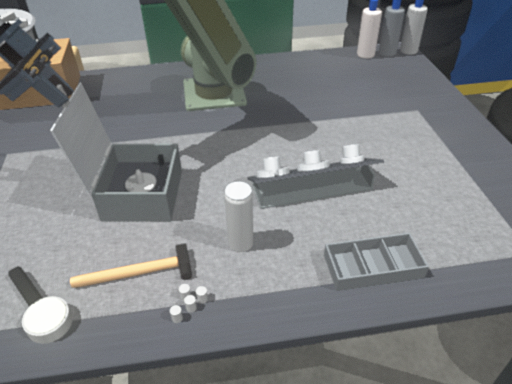

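Run:
```python
from h import *
fingers.release()
print(sensors.read_t(),np.round(sensors.read_ft_force(),1))
p,o=lidpose(1.75,.6,.11); bot.move_l(p,rate=.2)
Rv=R.from_matrix(np.column_stack([yh,xh,-zz])).as_rotvec()
v=c-.02*yh
bot.reach(v+zz*.40,Rv)
bot.move_l(v+zz*.27,rate=.25)
print(sensors.read_t(),np.round(sensors.read_ft_force(),1))
snap("wrist","w1");snap("scene","s3")
```

```text
7.7917 [-0.4  0.2 -0.6]
9.9 [-0.4  0.8  1.2]
```

View pics/w1.png

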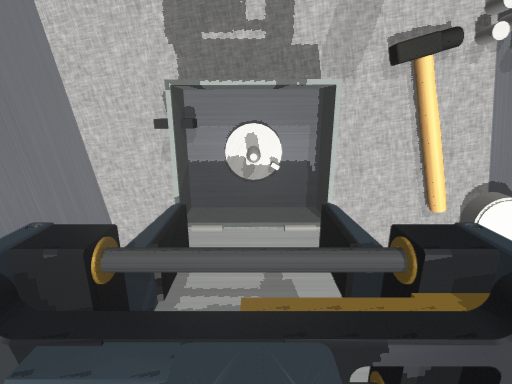

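View pics/s3.png

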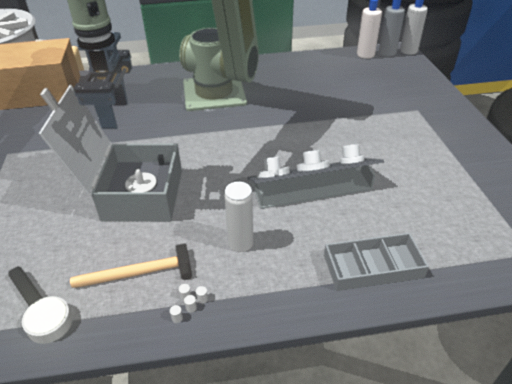

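The lid rests open at its stop. The wrist view shows the seat disc at about (253,151), with the dog at about (274,166). Next I'll measure both.

Run:
```python
from h import *
p,W=load("wrist","w1")
cv2.imwrite("pics/w1c.png",cv2.resize(p[105:195,205:305],(800,600)[:1]*2 if 0 else (660,594),interpolation=cv2.INTER_CUBIC))
z=W[...,2]; sl=np.s_[110:195,210:300]
w=W[sl].reshape(-1,3); g=cv2.cvtColor(p,cv2.COLOR_BGR2GRAY)[sl].reshape(-1)
m=(abs(w[:,2]-.045)<.0045)
s=w[m]; print("seat n",len(s),np.median(s[:,2]),)
e,r=cv2.minEnclosingCircle(s[:,:2].astype(np.float32)); print("enc",e,r)
for lo,hi in [(.06,.074),(.08,.09)]:
    m=(w[:,2]>lo)&(w[:,2]<hi)&(np.hypot(*(w[:,:2]-np.array(e)).T)<.02); print("shaft",lo,m.sum(),w[m].mean(0))
m=(w[:,2]>.0515)&(w[:,2]<.062); rr=np.hypot(*(w[:,:2]-np.array(e)).T); m&=(rr>.024)&(rr<.046)
d=w[m];print("dog",len(d),d.mean(0) if len(d) else 0,d.min(0),d.max(0)); v=d.mean(0)[:2]-np.array(e); a=np.arctan2(v[1],v[0]); print("dog ang world",a,"housing",a-yaw, np.hypot(*v))
print("c",c, "tip",[w[np.nanargmax(np.where(np.isfinite(w[:,2]),w[:,2],-1))]])
# housing rims from z~.096
m=(abs(z-.096)<.005); q=W[m]; u=(q-c)@xh; vv=(q-c)@yh; k=(abs(u)<.12)&(abs(vv)<.12); print("rim u",u[k].min(),u[k].max(),"v",vv[k].min(),vv[k].max())
```

```text
seat n 2294 0.04497281717110696
enc (0.4870489835739136, -0.2195684313774109) 0.05858789011836052
shaft 0.06 17 [ 0.49687454 -0.2277137   0.06699287]
shaft 0.08 54 [ 0.49525405 -0.23357434  0.08354734]Traceback (most recent call last):
  File "<stdin>", line 12, in <module>
    return umr_minimum(a, axis, None, out, keepdims, initial, where)
ValueError: zero-size array to reduction operation minimum which has no identity
```

View pics/w1c.png

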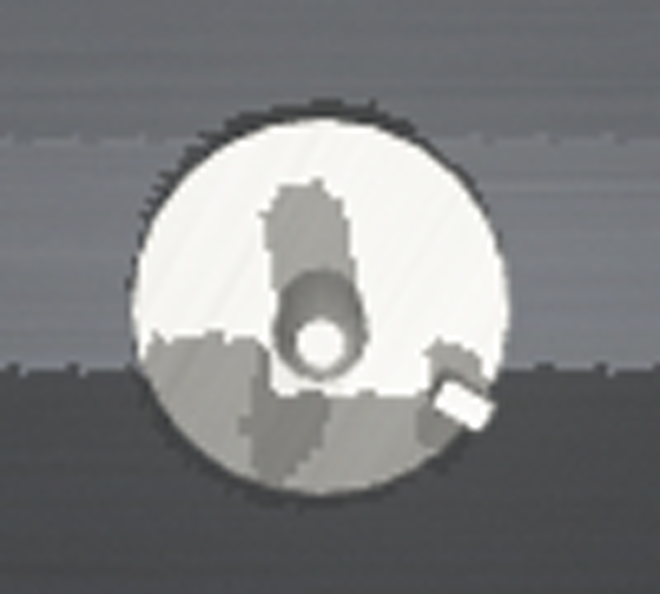

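```bash
cat >> h.py <<'E'
def px2plane(n,uv,z,pos=None,rot=None):
    m,T=T_cw(n,pos,rot); K=np.array([[m["fx"],0,m["cx"]],[0,m["fy"],m["cy"]],[0,0,1]])
    xy=cv2.undistortPoints(np.array(uv,float).reshape(-1,1,2),K,m["dist"]).reshape(-1,2)
    D=np.column_stack([xy,np.ones(len(xy))])@T[:3,:3].T
    return T[:3,3]+D*((z-T[2,3])/D[:,2])[:,None]
E
python3 - <<'E'
from h import *
z=np.load("w1.npz");a=z["pos"],z["rot"];o=np.array([205,105])-.42
f=lambda *c:np.array(c)/6.6+o
S=px2plane("wrist",[f(320,305)],.045,*a)[0];T=px2plane("wrist",[f(321,341)],.085,*a)[0]
D=px2plane("wrist",[f(463,404),f(434,404),f(488,412),f(450,380),f(480,430)],.057,*a)
print(S,T,D[0]);
for C in(S,T):
    v=D[0]-C; b=np.arctan2(v[1],v[0]); print(b,b-yaw,np.hypot(v[0],v[1]))
print(S-c,(S-c)@xh,(S-c)@yh)
g=cv2.cvtColor(z["p"],cv2.COLOR_BGR2GRAY); big=cv2.resize(g[105:195,205:305],(660,594),interpolation=cv2.INTER_CUBIC)
roi=np.zeros_like(big);roi[375:435,428:500]=big[375:435,428:500]
mm=(roi>200).astype(np.uint8); cs,_=cv2.findContours(mm,0,1); k=max(cs,key=cv2.contourArea); print(cv2.minAreaRect(k))
box=cv2.boxPoints(cv2.minAreaRect(k)); B=px2plane("wrist",[f(*b) for b in box],.057,*a); print(B, B.mean(0)); m=B.mean(0)-S;print("ang",np.arctan2(m[1],m[0])-yaw)
for i in range(4):
    e=B[(i+1)%4]-B[i];print(np.hypot(e[0],e[1]),np.arctan2(e[1],e[0])-yaw)
E
```

```text
[ 0.49680117 -0.23436761  0.045     ] [ 0.49685674 -0.23556187  0.085     ] [ 0.52267889 -0.25828525  0.057     ]
-0.7460558329751841 -0.5687558329751841 0.035237900565975595
-0.7216524655563947 -0.5443524655563947 0.034396735102617024
[8.54941233e-05 1.65601276e-03 4.50000000e-02] -0.0002079213135004892 0.0016451310693074074
((462.8262023925781, 405.1018371582031), (53.025245666503906, 30.719419479370117), 30.5792236328125)
[[ 0.51634801 -0.25731352  0.057     ]
 [ 0.52043729 -0.25239856  0.057     ]
 [ 0.52886554 -0.25970418  0.057     ]
 [ 0.52479383 -0.26466992  0.057     ]] [ 0.52261117 -0.25852155  0.057     ]
ang -0.5749650758672776
0.006393671693227892 1.0541424123919492
0.011153814908079158 -0.5368670428407046
0.006421640099678478 -2.0802895985911647
0.011200382382360641 2.602326699026773
```

Run:
```python
from h import *
from scipy.optimize import least_squares
for n in("scene","side","wrist"):
    p,W=load(n,n+"0"); g=p.astype(int).sum(2)/3
    k=(W[...,0]>.45)&(W[...,0]<.68)&(W[...,1]>0.02)&(W[...,1]<.42)&(W[...,2]>.012)&(W[...,2]<.14)
    q=W[k]
    # ransac plane w/ normal near (-sin35,0,cos35)
    rng=np.random.default_rng(0);best=0
    for _ in range(3000):
        a=q[rng.choice(len(q),3,False)];nn=np.cross(a[1]-a[0],a[2]-a[0]);l=np.linalg.norm(nn)
        if l<1e-6: continue
        nn/=l; nn*=np.sign(nn[2]); 
        if abs(nn[2]-np.cos(np.radians(35)))>.05: continue
        s=abs((q-a[0])@nn)<.002
        if s.sum()>best: best=s.sum();bn=nn;bs=s
    i=q[bs];m=i.mean(0);_,_,V=np.linalg.svd(i-m);nn=V[2]*np.sign(V[2][2])
    ya=np.arctan2(-nn[1],-nn[0]); print(n,len(q),best,nn.round(4),"tilt",np.degrees(np.arccos(nn[2])).round(2),"yaw",ya.round(4))
    ry=np.array([-np.sin(ya),np.cos(ya),0]);rx=np.cross(ry,nn)
    a=(i-m)@ry;b=(i-m)@rx; print("extent y",np.percentile(a,[.5,99.5]),"x",np.percentile(b,[.5,99.5]))
    cen=m+ry*np.mean(np.percentile(a,[.2,99.8]))+rx*np.mean(np.percentile(b,[.2,99.8])); print("centre",cen, "m",m,"n.m",nn@m)
```

```text
scene 2250 511 [-0.5571 -0.0379  0.8296] tilt 33.94 yaw 0.068
extent y [-0.1662315   0.16747536] x [-0.08444795  0.02835907]
centre [0.54782766 0.21326859 0.06955458] m [0.57127988 0.21371918 0.0853243 ] n.m -0.25557959275793535
side 4682 2031 [-0.5706 -0.0384  0.8203] tilt 34.88 yaw 0.0672
extent y [-0.21716045  0.11662784] x [-0.06323145  0.05198897]
centre [0.54535692 0.21546439 0.06578837] m [0.54661833 0.26669405 0.06906222] n.m -0.26548128258782017
wrist 12180 6681 [-0.5715 -0.0387  0.8197] tilt 34.95 yaw 0.0675
extent y [-0.07467899  0.07076513] x [-0.07327247  0.04202148]
centre [0.55097139 0.12140706 0.06519743] m [0.56394299 0.12240174 0.07428918] n.m -0.2661538836602075
```

```bash
cat >> h.py <<'E'
ryaw=.0675; t35=np.radians(35)
ry=np.array([-np.sin(ryaw),np.cos(ryaw),0]); rn=np.array([-np.sin(t35)*np.cos(ryaw),-np.sin(t35)*np.sin(ryaw),np.cos(t35)]); rx=np.cross(ry,rn)
rc=np.array([.5455,.2145,.0655]); peg=rc-.108*ry
Rp=R.from_matrix(np.column_stack([ry,rx,-rn])).as_rotvec()
E
python3 - <<'E'
from h import *
p=peg+rn*.16-ry*.03
print(p, planner.ik(p,Rp), planner.ik(peg+rn*.039,Rp))
bot.reach(p,Rp); bot.hold(.2)
print(sensors.read_t(),np.round(sensors.read_ft_force(),2),np.round(sensors.read_ft_torque(),3))
p,W=snap("wrist","w2")
w=W.reshape(-1,3)-peg; h=w@rn;a=w@rx;b=w@ry
m=(abs(h-.044)<.004)&(np.hypot(a,b)<.035)
print("top",m.sum()); q=np.column_stack([a,b])[m].astype(np.float32); print("top circ (rx,ry)",cv2.minEnclosingCircle(q),np.median(h[m]))
m=(abs(h-.014)<.004)&(np.hypot(a,b)<.055)
q=np.column_stack([a,b])[m].astype(np.float32); print("flange",cv2.minEnclosingCircle(q),np.median(h[m]),q.min(0),q.max(0))
E
```

```text
[0.46324469 0.07062434 0.19656433] [ 0.16358195 -0.03750081  2.27662509 -0.18806697  0.29874074  0.25870508] None
11.4667 [-0.14  0.44 -0.03] [-0.015  0.321 -0.086]
top 1107
top circ (rx,ry) ((-0.004199504386633635, -0.0008726692176423967), 0.021963264793157578) 0.04394958881339458
flange ((-0.004268691409379244, -0.0010150718735530972), 0.04233885183930397) 0.01396476062927957 [-0.04643417 -0.04274096] [0.03656092 0.04069663]
```

View pics/w2.png

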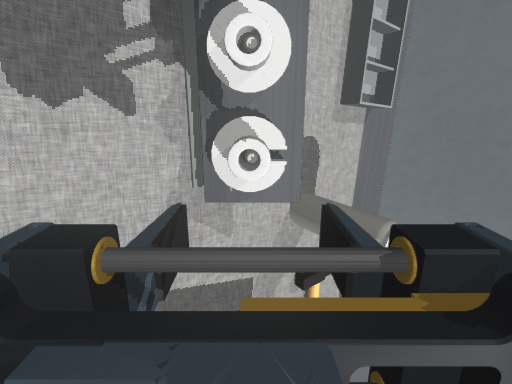

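Run:
```python
from h import *
ad=peg-.0042*rx-.0009*ry
def chk(axis,ang,h,base,half=0):
    Rm=R.from_rotvec(axis*ang).as_matrix()@base
    q=planner.ik(ad+rn*h-.003*Rm[:,2],R.from_matrix(Rm).as_rotvec())
    return None if q is None else np.round(q,2)
B1=np.column_stack([ry,rx,-rn]); B2=np.column_stack([-rx,ry,-rn]);B3=np.column_stack([rx,-ry,-rn])
for nm,B,ax in(("jaw rx, lean about rx",B1,rx),("jaw ry",B2,ry),("jaw -ry",B3,ry)):
    for a in np.radians([-25,-20,-15,-10,-5,0,5,10,15,20,25,35]):
        print(nm,round(np.degrees(a)),[chk(ax,a,h,B) for h in(.036,.08)])
print(sensors.read_t())
```

```text
jaw rx, lean about rx -25 [array([ 0.54,  0.37,  2.19, -1.29,  0.69,  1.7 ]), array([ 0.57,  0.28,  2.2 , -1.18,  0.74,  1.59])]
jaw rx, lean about rx -20 [array([ 0.49,  0.34,  2.22, -1.33,  0.58,  1.7 ]), array([ 0.52,  0.24,  2.23, -1.19,  0.62,  1.56])]
jaw rx, lean about rx -15 [None, array([ 0.46,  0.21,  2.25, -1.2 ,  0.51,  1.51])]
jaw rx, lean about rx -10 [None, array([ 0.39,  0.18,  2.27, -1.18,  0.38,  1.44])]
jaw rx, lean about rx -5 [None, array([ 0.32,  0.16,  2.29, -1.12,  0.25,  1.31])]
jaw rx, lean about rx 0 [None, array([ 0.24,  0.15,  2.3 , -0.85,  0.13,  0.98])]
jaw rx, lean about rx 5 [array([ 0.15,  0.25,  2.31,  2.27,  0.05, -2.21]), array([ 0.16,  0.15,  2.31,  0.48,  0.08, -0.4 ])]
jaw rx, lean about rx 10 [array([ 0.07,  0.26,  2.31,  1.8 ,  0.18, -1.8 ]), array([ 0.07,  0.15,  2.31,  1.22,  0.18, -1.21])]
jaw rx, lean about rx 15 [array([-0.  ,  0.27,  2.31,  1.69,  0.3 , -1.75]), array([-0.01,  0.17,  2.31,  1.36,  0.31, -1.41])]
jaw rx, lean about rx 20 [array([-0.07,  0.3 ,  2.3 ,  1.62,  0.43, -1.75]), array([-0.08,  0.19,  2.31,  1.39,  0.44, -1.51])
[... 2059 characters left out ...]
  2.55])]
jaw -ry 5 [array([ 0.22,  0.25,  2.23, -0.51,  0.15,  2.2 ]), array([ 0.23,  0.16,  2.24, -0.33,  0.25,  2.03])]
jaw -ry 10 [array([ 0.21,  0.26,  2.17, -0.21,  0.28,  1.9 ]), array([ 0.22,  0.17,  2.17, -0.17,  0.37,  1.87])]
jaw -ry 15 [array([ 0.2 ,  0.28,  2.1 , -0.11,  0.42,  1.8 ]), array([ 0.21,  0.19,  2.11, -0.1 ,  0.5 ,  1.79])]
jaw -ry 20 [array([ 0.19,  0.3 ,  2.04, -0.06,  0.55,  1.74]), array([ 0.2 ,  0.22,  2.04, -0.06,  0.62,  1.75])]
jaw -ry 25 [array([ 0.19,  0.33,  1.97, -0.03,  0.67,  1.71]), array([ 0.19,  0.25,  1.98, -0.03,  0.74,  1.72])]
jaw -ry 35 [array([ 0.17,  0.39,  1.84, -0.  ,  0.9 ,  1.68]), array([ 0.18,  0.32,  1.86, -0.  ,  0.97,  1.68])]
11.5167
```

```bash
cat >> h.py <<'E'
ad=peg-.0042*rx-.0009*ry
dog=-.722; seat=np.array([.4968,-.2352,.045])
def T_at(gam,beta,hg):
    """tool pose in adaptor frame (X notch, Z axis): jaw dir gam, lean beta about jaw, grasp height hg"""
    d=np.array([np.cos(gam),np.sin(gam),0]);x=np.array([-np.sin(gam),np.cos(gam),0])
    B=np.column_stack([x,d,[0,0,-1.]])
    B=R.from_rotvec(d*beta).as_matrix()@B
    return np.array([0,0,hg])-.003*B[:,2],B
def tool(Ra,pa,tp,tB): return pa+Ra@tp, R.from_matrix(Ra@tB).as_rotvec()
Rrack=np.column_stack([rx,ry,rn])
def Rz(a): return R.from_rotvec([0,0,a]).as_matrix()
E
python3 - <<'E'
from h import *
f=lambda q:None if q is None else np.round(q,2)
for gam in(.3,.5):
  for b in np.radians([8,12,16]):
    tp,tB=T_at(gam,b,.036)
    print(gam,b.round(2),"pick",[f(planner.ik(*tool(Rrack,ad+rn*l,tp,tB))) for l in(0,.02,.045,.08)],"\n place",[f(planner.ik(*tool(Rz(dog),seat+zz*l,tp,tB))) for l in(0,.06,.15)], "toolz",(Rz(dog)@tB)[:,2].round(2))
E
```

```text
0.3 0.14 pick [array([ 0.11,  0.25,  2.28,  1.26,  0.12, -1.53]), array([ 0.11,  0.21,  2.28,  0.95,  0.14, -1.21]), array([ 0.11,  0.15,  2.28,  0.67,  0.18, -0.93]), array([ 0.11,  0.07,  2.28,  0.45,  0.25, -0.7 ])] 
 place [array([-0.54,  0.43,  1.83,  0.18,  0.91, -0.23]), array([-0.54,  0.36,  1.76,  0.16,  1.04, -0.2 ]), array([-0.54,  0.29,  1.62,  0.15,  1.25, -0.17])] toolz [ 0.06  0.13 -0.99]
0.3 0.21 pick [array([ 0.05,  0.26,  2.26,  1.24,  0.22, -1.56]), array([ 0.05,  0.21,  2.27,  1.07,  0.24, -1.38]), array([ 0.05,  0.16,  2.27,  0.89,  0.27, -1.19]), array([ 0.05,  0.07,  2.26,  0.69,  0.33, -0.99])] 
 place [array([-0.58,  0.44,  1.83,  0.26,  0.93, -0.32]), array([-0.58,  0.37,  1.76,  0.24,  1.06, -0.28]), array([-0.58,  0.29,  1.63,  0.22,  1.26, -0.23])] toolz [ 0.09  0.19 -0.98]
0.3 0.28 pick [array([-0.  ,  0.27,  2.25,  1.22,  0.32, -1.58]), array([-0.  ,  0.23,  2.25,  1.11,  0.34, -1.46]), array([-0.01,  0.17,  2.25,  0.98,  0.37, -1.32]), array([-0.01,  0.09,  2.25,  0.82,  0.42, -1.16])] 
 place [array([-0.62,  0.45,  1.83,  0.34,  0.95, -0.41]), array([
[... 641 characters left out ...]
]), array([ 0.06,  0.16,  2.24,  0.67,  0.3 , -1.16]), array([ 0.06,  0.08,  2.23,  0.54,  0.37, -1.02])] 
 place [array([-0.58,  0.45,  1.8 ,  0.24,  0.98, -0.5 ]), array([-0.58,  0.39,  1.73,  0.22,  1.11, -0.46]), array([-0.58,  0.31,  1.6 ,  0.2 ,  1.31, -0.41])] toolz [ 0.05  0.2  -0.98]
0.5 0.28 pick [array([ 0.02,  0.27,  2.21,  0.95,  0.33, -1.48]), array([ 0.02,  0.23,  2.21,  0.86,  0.36, -1.39]), array([ 0.01,  0.17,  2.21,  0.76,  0.4 , -1.29]), array([ 0.01,  0.09,  2.21,  0.65,  0.46, -1.16])] 
 place [array([-0.61,  0.47,  1.79,  0.3 ,  1.02, -0.57]), array([-0.61,  0.4 ,  1.72,  0.28,  1.15, -0.52]), array([-0.61,  0.33,  1.59,  0.27,  1.34, -0.46])] toolz [ 0.06  0.27 -0.96]
```

```bash
cat >> h.py <<'E'
tp,tB=T_at(.5,.2,.039)
E
python3 - <<'E'
from h import *
P,O=tool(Rrack,ad+rn*.075,tp,tB)
bot.reach(P,O); print(sensors.read_t(),np.round(sensors.read_ft_force(),1))
P,O=tool(Rrack,ad,tp,tB); bot.move_l(P,O,rate=.07); print(sensors.read_t(),np.round(sensors.read_ft_force(),1))
f0=np.array(sensors.read_ft_force())
fingers.close(45)
print(sensors.read_t(),np.round(sensors.read_ft_force(),1),sensors.read_width()*91)
for l in(.01,.05):
    P,O=tool(Rrack,ad+rn*l,tp,tB); bot.move_l(P,O,rate=.05); print(sensors.read_t(),np.round(sensors.read_ft_force(),1),np.round(sensors.read_ft_torque(),2),sensors.read_width()*91)
snap("side","d1");snap("wrist","w3")
E
```

```text
12.6667 [ 0.2 -0.1 -0.2]
13.8917 [ 0.2  0.6 -0.5]
14.6917 [0.5 1.  1.1] 43.01651288647336
15.0417 [ 0.8 -0.3 -0.2] [-0.21  0.11 -0.07] 42.5875133224362
15.9917 [-1.1 -0.9 -3.7] [-0.19  0.56 -0.01] 42.83539055976397
```

View pics/d1.png

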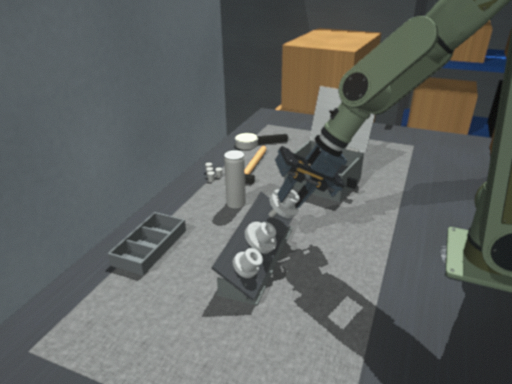

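View pics/w3.png

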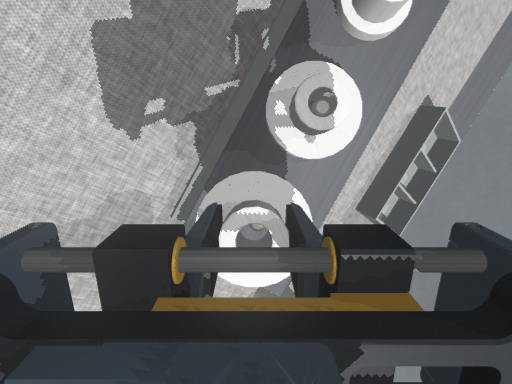

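Run:
```python
from h import *
from scipy.optimize import least_squares
z=np.load("w3.npz");p,W=load("wrist","w3")
Rt=R.from_rotvec(z["rot"]).as_matrix()
L=((W-z["pos"])@Rt - tp)@tB.T+0  # to adaptor nominal frame
L=((W-z["pos"])@Rt)@tB.T + tp
h=L[...,2]; r=np.hypot(L[...,0],L[...,1])
m=(abs(h-.014)<.005)&(r<.047)&(r>.026)
q=L[m]; print(len(q)); 
A=np.column_stack([q[:,:2],np.ones(len(q))])
for _ in range(4):
    k=np.linalg.lstsq(A,q[:,2],rcond=None)[0]; res=q[:,2]-A@k; s=abs(res)<.0015; A,q=A[s],q[s]
print("flange plane",k,len(q))
# rim: outermost by angle
th=np.arctan2(q[:,1],q[:,0]); rr=np.hypot(q[:,0],q[:,1]); pts=[]
for t in np.arange(-np.pi,np.pi,.06):
    s=(th>=t)&(th<t+.06)
    if s.sum()>4: i=np.argmax(np.where(s,rr,0)); pts.append(q[i,:2])
pts=np.array(pts); 
f=least_squares(lambda c:np.hypot(pts[:,0]-c[0],pts[:,1]-c[1])-.0418,[0,0],loss="soft_l1",f_scale=.001); print("flange ctr",f.x,len(pts),np.round(np.degrees(np.arctan2(pts[:,1],pts[:,0])))[[0,-1]],np.abs(f.fun).mean())
m=(abs(h-.044)<.004)&(r<.027); q=L[m]; print("top",len(q),np.median(q[:,2]),q[:,:2].min(0),q[:,:2].max(0)); 
print(cv2.minEnclosingCircle(q[:,:2].astype(np.float32)))
```

```text
3112
flange plane [-0.00092243 -0.00016271  0.01396791] 3045
flange ctr [-0.00032996 -0.00024776] 71 [-178.  178.] 0.00025830908351502966
top 1929 0.04391771617848067 [-0.02680652 -0.02119748] [0.02040871 0.02419487]
((-0.0016267691971734166, 0.002954874886199832), 0.025280432775616646)
```

Run:
```python
from h import *
P,O=tool(Rrack,ad+rn*.05+zz*.08,tp,tB); bot.move_l(P,O,rate=.2)
P,O=tool(Rz(dog),seat+zz*.12,tp,tB); bot.reach(P,O)
print(sensors.read_t(),np.round(sensors.read_ft_force(),1))
P,O=tool(Rz(dog),seat+zz*.05,tp,tB); bot.move_l(P,O,rate=.1); bot.hold(.2)
print(sensors.read_t(),np.round(sensors.read_ft_force(),1),np.round(np.array(sensors.read_ee_pos())-P,4))
snap("wrist","w4");snap("scene","s4");snap("side","d2")
a=[cv2.imread(f"pics/{n}.png") for n in("w4","s4")]; cv2.imwrite("pics/c4.png",np.hstack([cv2.resize(x,(400,300)) for x in a]))
```

```text
17.9167 [ 1.   0.6 -3.1]
18.9667 [ 0.6  0.5 -3.2] [ 0.0004 -0.0002  0.0007]
```

View pics/c4.png

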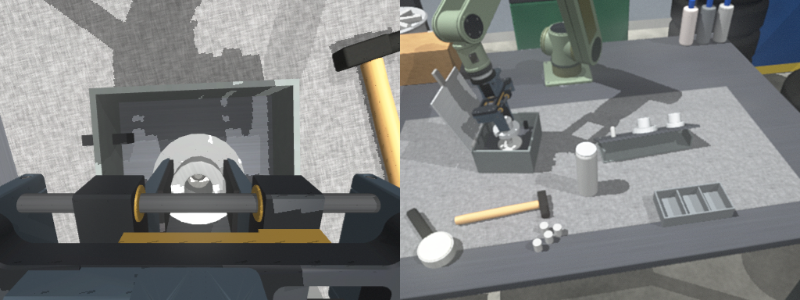

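Run:
```python
from h import *
f0=np.array(sensors.read_ft_force())
for l in [.035,.025,.018,.015,.0135,.012,.011,.010,.008]:
    P,O=tool(Rz(dog),seat+zz*l,tp,tB); bot.move_l(P,O,rate=.03)
    f=np.array(sensors.read_ft_force())-f0; print(l,round(sensors.read_t(),2),np.round(f,1),np.round(sensors.read_ft_torque(),2),np.round(np.array(sensors.read_ee_pos())-P,4))
    if np.linalg.norm(f)>8: break
snap("wrist","w5")
```

```text
0.035 19.77 [-0.5  1.  -1. ] [-0.29  0.08 -0.01] [ 0.     -0.     -0.0001]
0.025 20.25 [-0.   0.8 -0.4] [-0.29  0.09 -0.03] [-0.0001  0.0001 -0.0002]
0.018 20.63 [-1.5  1.8  1. ] [-0.22  0.07  0.01] [-0.0001  0.0001 -0.0002]
0.015 20.88 [-0.6  0.4  0.1] [-0.17  0.08  0.02] [-0.0001  0.0001 -0.0002]
0.0135 21.13 [-0.6  1.6 -0.9] [-0.3   0.06 -0.01] [-0.0001  0.     -0.0001]
0.012 21.38 [-0.2  1.2 -0.7] [-0.23  0.02 -0.03] [-0.0001  0.     -0.0001]
0.011 21.63 [-0.   1.1 -0.7] [-0.22  0.05  0.  ] [-0.0001  0.     -0.0001]
0.01 21.88 [-0.8  1.5 -0.5] [-0.2  -0.01  0.03] [-0.0001  0.     -0.0001]
0.008 22.13 [ 0.1 -0.3 -0.2] [-0.22  0.07  0.04] [-0.0001  0.0001 -0.0002]
```

View pics/w5.png

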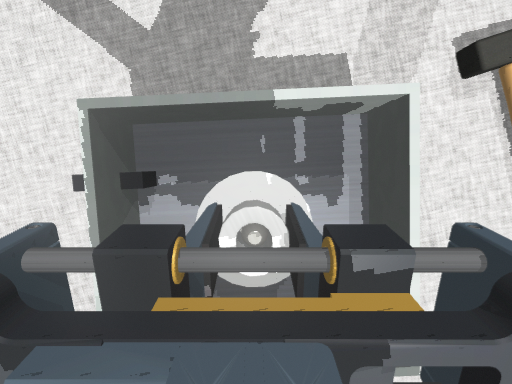

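The adaptor is over the shaft (tip at about (255,237) in the bore). It is already 4 mm below the dog top with no contact force, so I'll go on to the seat.

Run:
```python
from h import *
f0=np.array([.6,.5,-3.2])
for l in [.005,.003,.002,.001,.0005,0,-.0005,-.001,-.0015]:
    P,O=tool(Rz(dog),seat+zz*l,tp,tB); bot.move_l(P,O,rate=.02)
    f=np.array(sensors.read_ft_force())-f0; print(l,round(sensors.read_t(),2),np.round(f,1),np.round(sensors.read_ft_torque(),2),np.round(np.array(sensors.read_ee_pos())-P,4))
    if f[2]>6 or np.linalg.norm(f)>10: break
```

```text
0.005 22.48 [-1.1 -0.   0.4] [-0.22  0.05  0.02] [-0.0001  0.0001 -0.0002]
0.003 22.73 [-0.3 -1.2 -0.1] [-0.25  0.08 -0.02] [-0.0001  0.0001 -0.0002]
0.002 22.98 [-1.1 -0.8 -0.1] [-0.2   0.07  0.01] [-0.      0.     -0.0001]
0.001 23.23 [-0.5  0.  -0.9] [-0.26  0.1  -0.01] [-0.      0.     -0.0001]
0.0005 23.48 [-0.4 -0.6 -0.7] [-0.28  0.03  0.01] [-0.  0. -0.]
0 23.73 [-0.4 -0.2  0.1] [-0.19  0.04  0.04] [ 0.0001 -0.0001  0.0001]
-0.0005 23.98 [-2.3 -0.1  5. ] [-0.01  0.26  0.03] [ 0.0001 -0.      0.0005]
-0.001 24.23 [-3.6 -0.4  9.4] [0.14 0.46 0.07] [ 0.0001 -0.0001  0.001 ]
```

Run:
```python
from h import *
P,O=tool(Rz(dog),seat,tp,tB); bot.move_l(P-zz*.0003,O,rate=.02)
fingers.release(); print(sensors.read_t(),np.round(sensors.read_ft_force(),1),sensors.read_width())
bot.move_l(P+zz*.06,rate=.06); print(sensors.read_t(),np.round(sensors.read_ft_force(),1))
bot.move_l(P+zz*.2,rate=.2)
Rv=R.from_matrix(np.column_stack([yh,xh,-zz])).as_rotvec()
bot.reach(c-.02*yh+zz*.27,Rv); bot.hold(.3)
p,W=snap("wrist","w6");snap("scene","s6");snap("side","d6")
w=W-seat; r=np.hypot(w[...,0],w[...,1])
m=(r<.04)&(r>.025)&(abs(w[...,2]-.014)<.006); q=w[m];A=np.column_stack([q[:,:2],np.ones(len(q))])
for _ in range(4):
    k=np.linalg.lstsq(A,q[:,2],rcond=None)[0]; s=abs(q[:,2]-A@k)<.0015;A,q=A[s],q[s]
print("flange plane",k.round(4),len(q))
m=(r<.026)&(abs(w[...,2]-.044)<.004); print("collar top z",np.median(w[m][:,2]),w[m][:,:2].mean(0))
print(sensors.read_t(),sensors.read_ee_pos())
a=[cv2.resize(p[95:205,195:315],(400,367),interpolation=cv2.INTER_CUBIC),cv2.resize(cv2.imread("pics/s6.png"),(400,367))]; cv2.imwrite("pics/c6.png",np.hstack(a))
```

```text
25.3417 [1.1 0.  0.4] 1.0004711119197618
26.5 [ 0.8  0.5 -0.2]
flange plane [0.0009 0.0002 0.0138] 1419
collar top z 0.043766220654592805 [-0.00029985  0.00046695]
28.1 [ 0.49312763 -0.25602816  0.2701176 ]
```

View pics/c6.png

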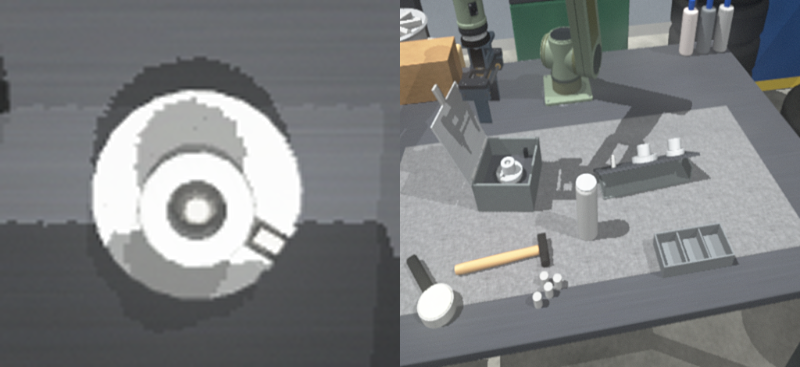

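View pics/d6.png

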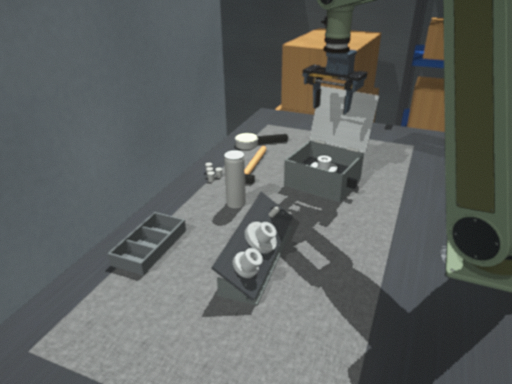

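The pictures show the dog inside the notch (crop (266,240)) and the flange flat on the seat at the right height. The lid is open, the other two adaptors are on their pegs, and the can and mallet are unmoved. The gripper is clear, so I'm handing in.

```bash
python3 -c "
from station import sign_off
print(sign_off())"
```

```text
the job is handed in; nothing more can be done
None
```

The lid is open, and the notched adaptor sits fully home on the spindle with the drive dog in its notch. I handed the job in at about 28 s of the 67 s allowed; `sign_off` reports no verdict.

- **Lid:** I lifted the handle through its arc to about 1.75 rad and let go. The lid fell to its stop and was still there in the last pictures.
- **Adaptor:** I took the notched adaptor off its peg, turned it to the dog angle seen from above (about -0.545 rad from the housing's +x) and lowered it in small steps. It passed the dog on the first try without contact. It then met the seat at the expected height, with about 9 N of vertical force at most.
- **Last checks:**
  - **Height:** the flange top is 13.8 mm above the seat (14 expected) and the collar top 43.8 mm (44 expected).
  - **Tilt:** about 1 mrad.
  - **Scene:** the plain and small adaptors are on their pegs, and the can and mallet look unmoved. The gripper is open and clear of everything.

One thing did not go as first planned: the arm could not reach the adaptor with the tool straight along the sloped peg. I gripped the collar with the tool leaned 0.2 rad about the jaw axis and kept that lean when placing it. No check failed or disagreed.

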